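# Pack the soldering caddy by height

### The job

Pack the soldering caddy: stand the stout bottle, the slim yellowish bottle, the red-lidded jar and the wider of the two solder reels upright in the middle of one bin each, so that the tallest of the four stands in the bin with the highest back plate, the next tallest in the bin with the next highest, and so on down to the lowest. Leave the narrower reel and the small red bottle standing where they are.

Things in the scene. Friction and masses are not known exactly. Their poses are not given: they have to be found in the camera images.
- stout_bottle: Stout round white bottle with a yellow cap, 46 mm in diameter and 95 mm tall in all; the body is straight for its lower part and narrows to a shoulder and cap above about 60 mm. Loose, stands upright. Origin: centre of its underside, z up.
- slim_bottle: Slim round yellowish bottle with a white cap, 32 mm in diameter and 83 mm tall in all (cap 19 mm in diameter above 68 mm, shoulder narrowing from about 45 mm). Loose, stands upright. Origin: centre of its underside, z up.
- jar: Squat round jar with a red lid, 54 mm in diameter and 65 mm tall; glass up to 48 mm, the lid above it is 50 mm in diameter. Loose, stands upright. Origin: centre of its underside, z up.
- wide_reel: The wider, squatter of two solder reels with yellow flanges: 52 mm in diameter, 51 mm tall, flanges 6 mm thick at top and 4 mm at the bottom, the winding between them 48 mm in diameter. Loose, stands on end. Origin: centre of its underside, z up.
- narrow_reel: The narrower, taller of the two solder reels: 44 mm in diameter, 56 mm tall. Loose, stands on end; it does not belong in the caddy and stays where it is. Origin: centre of its underside, z up.
- red_bottle: Small all-red lacquer bottle, 26 mm in diameter, 70 mm tall. Loose, stands upright; it does not belong in the caddy and stays where it is. Origin: centre of its underside, z up. Near the things: a fixed monitor screen stands on the right behind them, its lower edge 80 mm over the desk, its near face about x = 0.59, from y = -0.13 rightwards.
- bin_a: Grey bin, fixed, one of four in a row 78 mm apart (order varies). Origin: middle of the well, underside, 4 mm above the desk; x away from the robot, y along the row. Well 70 x 70 mm, walls 3 thick, 18 high, floor at z = 3 mm. An 18 mm high ledge behind carries an aluminium back plate 70 mm wide, front face at x = 63 mm; the highest of the four, top at z = 95 mm.
- bin_b: Grey bin, fixed, one of four in a row 78 mm apart (order varies). Origin: middle of the well, underside, 4 mm above the desk; x away from the robot, y along the row. Well 70 x 70 mm, walls 3 thick, 18 high, floor at z = 3 mm. An 18 mm high ledge behind carries an aluminium back plate 70 mm wide, front face at x = 63 mm; the second highest of the four, top at z = 70 mm.
- bin_c: Grey bin, fixed, one of four in a row 78 mm apart (order varies). Origin: middle of the well, underside, 4 mm above the desk; x away from the robot, y along the row. Well 70 x 70 mm, walls 3 thick, 18 high, floor at z = 3 mm. An 18 mm high ledge behind carries an aluminium back plate 70 mm wide, front face at x = 63 mm; the third highest of the four, top at z = 45 mm.
- bin_d: Grey bin, fixed, one of four in a row 78 mm apart (order varies). Origin: middle of the well, underside, 4 mm above the desk; x away from the robot, y along the row. Well 70 x 70 mm, walls 3 thick, 18 high, floor at z = 3 mm. An 18 mm high ledge behind carries an aluminium back plate 70 mm wide, front face at x = 63 mm; the lowest of the four, top at z = 22 mm.
Not all that is in view belongs to the job. What is shaped like the wide_reel but grey or turquoise is not meant.

How it is judged (in metres and radians):
At the end, for the whole second after the job is handed in: Stout bottle, slim bottle, jar, wide reel: upright (0.1 rad), at rest on the floors of the bins with the highest, second, third and lowest back plate in that order, within 15 mm of the well's middle; narrow reel and red bottle upright within 30 mm of their start (horizontal distance between wide_reel and bin_d below 0.015 m and z of wide_reel in the frame of bin_d between 0 and 0.008 m and angle between each of wide_reel, jar, slim_bottle, stout_bottle's own z axis and vertical below 0.1 rad and linear speed of each of wide_reel, jar, slim_bottle, stout_bottle below 0.02 m/s and angular speed of each of wide_reel, jar, slim_bottle, stout_bottle below 0.2 rad/s and horizontal distance between jar and bin_c below 0.015 m and z of jar in the frame of bin_c between 0 and 0.008 m and horizontal distance between slim_bottle and bin_b below 0.015 m and z of slim_bottle in the frame of bin_b between 0 and 0.008 m and horizontal distance between stout_bottle and bin_a below 0.015 m and z of stout_bottle in the frame of bin_a between 0 and 0.008 m and distance of each of narrow_reel, red_bottle from where it was at the start of the episode below 0.03 m and angle between each of narrow_reel, red_bottle's own z axis and vertical below 0.15 rad); the robot touches nothing.
It fails at once if the narrower reel is moved more than 30 mm or tipped over (distance of narrow_reel from where it was at the start of the episode above 0.03 m or angle between narrow_reel's own z axis and vertical above 0.5 rad).
It fails at once if the small red bottle is moved more than 30 mm or tipped over (distance of red_bottle from where it was at the start of the episode above 0.03 m or angle between red_bottle's own z axis and vertical above 0.5 rad).
It also fails if it takes over 122 s, if anything falls off the work surface, if the arm or the gripper's body presses on something with over 40 N, if the wrist force passes 120 N, or if a joint passes its speed limit or range.

### The arm

A 6-joint arm with a two-finger parallel gripper is mounted at the origin on a cart in front of the work surface, level with it; the furniture and walls round the work are solid. World frame = base frame: x ahead of the robot, y to its left, z up, the work surface at z = 0. Lengths are in mm, angles in rad, forces in N, time in s.
With the tool pointing down it reaches from about 350 to 775 mm from the base axis. Payload 7.3 kg.
Tool frame: the origin (TCP) lies at the very end of the fingers, on their centre line; the grasp point (between the pads) lies behind it (bot.grip_point_offset is the z of the grasp point in the tool frame, in mm); z points along the fingers, y is the line along which they close (so a half turn about z gives the same grasp; the last joint's range is limited). The gripper opens to 92 mm and grips with 3 to 60 N. Pads are 19 mm wide; open, the fingers measure 130 mm over their backs; the gripper's body (75 mm by 190 mm) begins 47 mm behind the grasp point.
Start: joints at [-1.426, 0.342, 1.524, -0, 1.275, -0.146], TCP at [150.55, -502.971, 226.741] pointing down, gripper open.
Joint ranges: [-2.53, 2.53], [-0.77, 2.02], [0.04, 2.7], [-1, 4.14], [0.28, 2.66], [-3.11, 3.11]. Speed limits (rad/s): [2.57, 2.57, 3.14, 3.14, 3.14, 3.14].

### API

Orientations are given as [roll, pitch, yaw] about the fixed x, y, z axes, in that order (R = Rz(yaw) Ry(pitch) Rx(roll)).
In Python, from plant import bot gives the robot as it stands. The module is installed in compiled form; this text tells all that it offers.
- The arm moves only by the shell command python3 -m crank 'ROWS'. ROWS is JSON, a list that holds one entry, the list of rows, each a list of 5 numbers: the opening, from 0 (shut) to 1 (fully open), then the shift along the tool's x, y, z in cm, then the turn about the tool's z in degrees. In form: [[[claw, x, y, z, turn], ...]]. A call has exactly 10 rows; each row is the pose to reach, as a shift and turn from the pose commanded when the call began, along the tool's axes at that moment; what a row does not reach only later rows make up. A row lasts 1/10 s, in which the tool goes at most 50 mm and 8.59 degrees, less where a joint would pass 70% of its speed; a pose out of reach is approached as far as the arm can. A call with a gripper value outside its range is refused whole. The fingers move at their own pace and stop on an object; the grip force is fixed at half the most. Time passes only in rows, so rows that repeat a pose let the fingers close, or fill a call up. It gives the time, the measured TCP pose, the force, the opening and the grip force at its end, in the units of the state.
- bot.get_obs(): the state, without advancing time (a new reading comes with each control period).
- bot.capture(name): name is "scene" or "top"; returns (picture, depth): 420x560x3 uint8, red, green, blue; 420x560 float32, mm along the optical axis (not along the pixel's ray), 0 where there is no reading.
- bot.calibration(name): a dict with "vertical_fov" (degrees; the focal length in pixels is half the picture's height over the tangent of half this angle, whatever the lens; pixels are square), "cx", "cy" (the principal point, pixels), "D" ([k1, k2, p1, p2, k3] as OpenCV has them; the pictures are not rectified), "rvec" (rotation vector, rad) and "tvec" (3), from world to camera coordinates, as OpenCV has them. Camera axes: x right, y down, z forward; pixel columns grow to the right and rows downward; lengths in mm; the calibration is good to about 2 mm. A picture is of the moment at which its call begins. calibration takes no time and is no camera call.
- bot.close_job(): hands the job in; it is judged then, once.
The state is a dict: "time": time; "joint_positions": joint angles; "dq": joint speeds; "tau": joint torques, N m; "tool_pos": TCP position; "tcp_rot": TCP orientation; "contact_force": force on the tool from outside, world axes, zero at the start; "moment": the same for the moment, N m; "grip_width": finger opening in mm; "finger_force": force on a finger pad.
Only numpy, scipy, OpenCV 4.12 (cv2) and the standard library are available. Lean on these libraries where they do the work, as an engineer would, in place of code of your own. Each camera call takes 0.05 s, during which the arm holds its last target. There are 200 camera calls.

## Working session

There is one attempt and no reset: what is moved stays moved. The work goes in short steps, Python scripts to look and compute and a shell command to move; the robot and the scene stay as the last step left them, time stands still between calls to the robot, and variables do not carry over. Pictures are saved under pics/ and viewed, at most 14 in all, crops included, and the job is handed in when it is done.

```bash
mkdir -p pics
cat > h.py <<'E'
import numpy as np, cv2
from plant import bot
def cam(n):
    c=bot.calibration(n); f=210/np.tan(np.radians(c["vertical_fov"])/2)
    K=np.array([[f,0,c["cx"]],[0,f,c["cy"]],[0,0,1]]); R=cv2.Rodrigues(np.array(c["rvec"],float))[0]
    return K,np.array(c["D"],float),R,np.array(c["tvec"],float).ravel()
def cloud(n,depth):
    K,D,R,t=cam(n); h,w=depth.shape
    uv=np.stack(np.meshgrid(np.arange(w),np.arange(h)),-1).reshape(-1,1,2).astype(float)
    p=cv2.undistortPoints(uv,K,D).reshape(-1,2)
    P=np.c_[p,np.ones(len(p))]*depth.reshape(-1,1)
    return ((P-t)@R).reshape(h,w,3)
def snap(n,tag):
    im,d=bot.capture(n); cv2.imwrite(f"pics/{tag}.png",im[:,:,::-1]); np.savez(f"{tag}.npz",im=im,d=d); return im,d
E
python3 - <<'E'
from h import *
for n in("scene","top"):
    im,d=snap(n,n+"0"); K,D,R,t=cam(n); print(n,-R.T@t,K[0,0])
o=bot.get_obs(); print(o); print(bot.grip_point_offset)
E
```

```text
scene [-69.77865994 898.82647953 571.77977129] 482.06977278654614
top [ 408.34246124  -74.45633237 1248.57186259] 488.32484180073095
{'time': 0.1, 'joint_positions': array([-1.42598222e+00,  3.42649347e-01,  1.52492769e+00,  2.74190558e-05,
        1.27537056e+00, -1.46013960e-01]), 'dq': array([-0.0009148 , -0.00216268, -0.00220123, -0.0013447 ,  0.0018349 ,
        0.00026003]), 'tau': array([ 3.96477248e-03, -4.32003200e+01, -2.44694263e+01,  7.19867810e-02,
        5.26211236e-02, -3.66790596e-05]), 'tool_pos': array([ 150.51191958, -502.59089816,  226.11420522]), 'tcp_rot': array([-3.14025594e+00, -2.23079853e-04,  2.90819914e-01]), 'contact_force': array([-1.061702  , -0.62600767, -0.28993601]), 'moment': array([-0.04125755,  0.0045571 ,  0.0053839 ]), 'finger_force': 0.0, 'grip_width': 91.71799431176613}
-18.8
```

View pics/scene0.png

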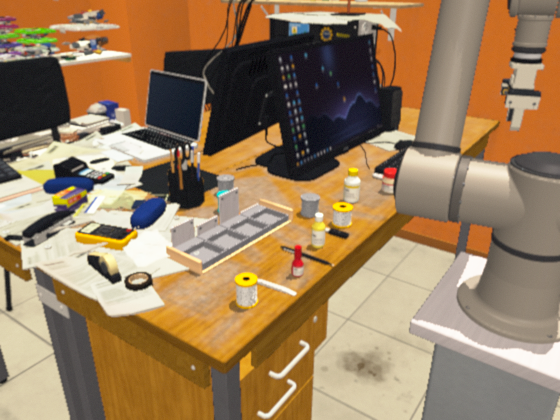

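View pics/top0.png

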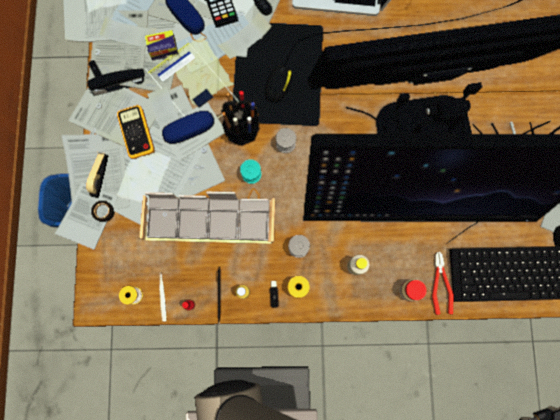

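The top view shows yellow-flanged reels at (130,295) and (298,287). The grey lookalikes are at (299,245) and (286,139), and a turquoise one at (251,171). The slim bottle is at (242,292), the stout bottle at (360,264), the jar at (414,290) and the red bottle at (188,305). The bins span (143–273, 195–240).

Run:
```python
from h import *
z=np.load("top0.npz"); P=cloud("top",z["d"]); im=z["im"]
for n,(u,v) in dict(reelL=(130,295),reelR=(298,287),slim=(242,292),stout=(360,264),jar=(414,290),red=(188,305),grey=(299,245)).items():
    W=P[v-25:v+25,u-25:u+25].reshape(-1,3); W=W[(W[:,2]>12)&(W[:,2]<130)]
    c=P[v,u,:2]; W=W[np.hypot(*(W[:,:2]-c).T)<45]
    zt=np.percentile(W[:,2],97); T=W[W[:,2]>zt-6]
    print(n,"n",len(W),"ztop",zt.round(1),"topmid",((T.min(0)+T.max(0))/2)[:2].round(1),"ext",(T.max(0)-T.min(0))[:2].round(1),"med",np.median(T,0)[:2].round(1))
# bins
S=cloud("scene",np.load("scene0.npz")["d"])
for v in (197,203,210,218,226,234,240): print(v,[tuple(P[v,u].round(0).astype(int)) for u in (143,148,162,177,193,208,224,240,255,270,274)])
big=cv2.resize(im[180:330,100:300,::-1],None,fx=4,fy=4,interpolation=cv2.INTER_CUBIC)
s=np.load("scene0.npz")["im"][160:310,160:420,::-1]; s=cv2.resize(s,(780,450),interpolation=cv2.INTER_CUBIC)
cv2.imwrite("pics/c1.png",big[:600,:800]); cv2.imwrite("pics/c2.png",s)
```

```text
reelL n 320 ztop 59.9 topmid [434.3 291.9] ext [40.8 43.3] med [433.  291.1]
reelR n 362 ztop 55.6 topmid [ 447.9 -121.5] ext [48.4 51.2] med [ 447.3 -122.2]
slim n 151 ztop 87.3 topmid [438.6  14.3] ext [16.5 17.1] med [438.6  15.5]
stout n 342 ztop 99.0 topmid [ 498.3 -270. ] ext [25.7 26.1] med [ 497.5 -270.3]
jar n 472 ztop 70.0 topmid [ 433.9 -401.4] ext [45.3 46.4] med [ 433.1 -401.6]
red n 105 ztop 74.6 topmid [408.2 149.9] ext [11.8 14.4] med [407.2 150. ]
grey n 349 ztop 55.8 topmid [ 547.8 -125.2] ext [49.9 49.4] med [ 546.5 -125.2]
197 [(np.int64(679), np.int64(268), np.int64(36)), (np.int64(684), np.int64(261), np.int64(15)), (np.int64(679), np.int64(221), np.int64(31)), (np.int64(680), np.int64(183), np.int64(27)), (np.int64(676), np.int64(140), np.int64(40)), (np.int64(684), np.int64(108), np.int64(0)), (np.int64(673), np.int64(60), np.int64(49)), (np.int64(682), np.int64(24), np.int64(2)), (np.int64(683), np.int64(-15), np.int64(-3)), (np.int64(681), np.int64(-55), np.int64(2)), (np.int64(681), np.int64(-65), np.int64(1))]
203 [(np.int64(663), np.int64(267), np.int64(3
[... 2285 characters left out ...]
(65), np.int64(7)), (np.int64(584), np.int64(23), np.int64(9)), (np.int64(583), np.int64(-15), np.int64(10)), (np.int64(583), np.int64(-53), np.int64(6)), (np.int64(583), np.int64(-64), np.int64(1))]
240 [(np.int64(574), np.int64(275), np.int64(-3)), (np.int64(574), np.int64(262), np.int64(-3)), (np.int64(572), np.int64(224), np.int64(7)), (np.int64(571), np.int64(185), np.int64(10)), (np.int64(571), np.int64(144), np.int64(7)), (np.int64(570), np.int64(106), np.int64(7)), (np.int64(569), np.int64(65), np.int64(8)), (np.int64(569), np.int64(24), np.int64(7)), (np.int64(568), np.int64(-15), np.int64(5)), (np.int64(568), np.int64(-53), np.int64(3)), (np.int64(568), np.int64(-63), np.int64(1))]
```

View pics/c1.png

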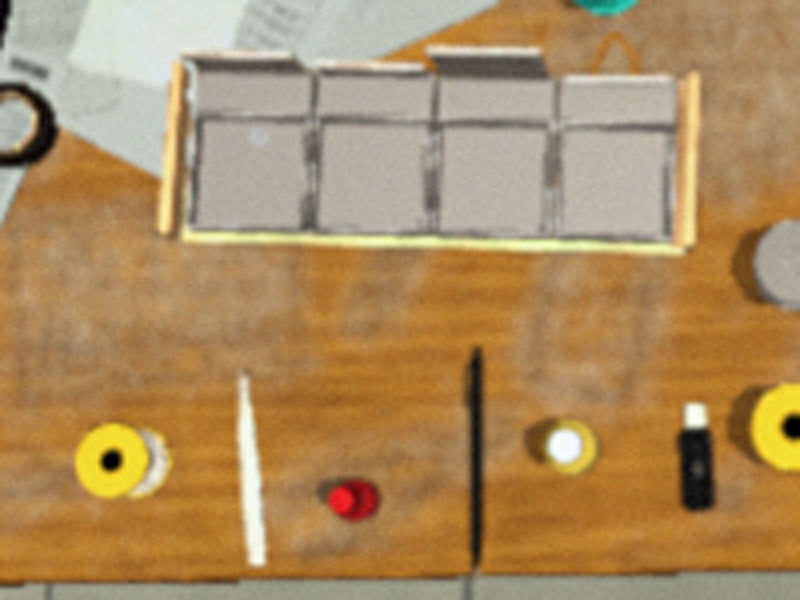

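View pics/c2.png

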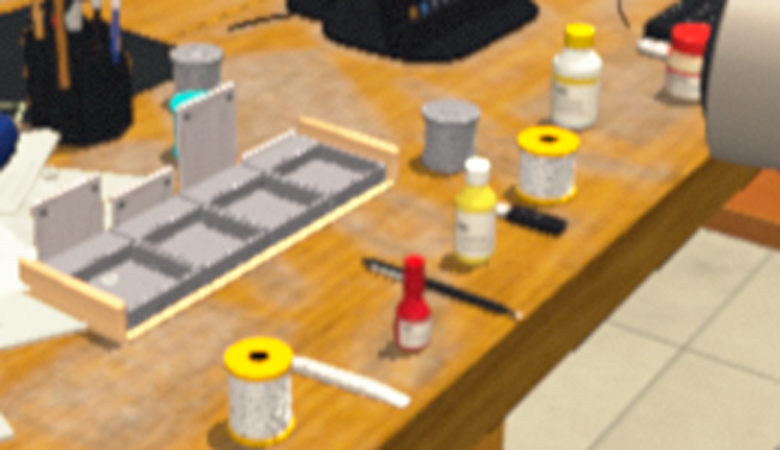

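Plates from left to right, so in decreasing y, are b, c, a, d. The wider reel is the right-hand one, with a 52 mm top at z≈51; the left one is 44 mm wide and taller. Lookalikes: the narrow yellow reel at (130,295), grey at (299,245) and (286,139), and turquoise at (251,171). I choose (298,287), which the crop confirms as yellow, wide and squat. Next I check the bin model by overlay.

```bash
cat >> h.py <<'E'
BX,BY,BYAW=612.,101.,-0.03   # middle of bin row (well centres), world mm
def binpt(k,p):  # k: 0=b 1=c 2=a 3=d ; p local
    c,s=np.cos(BYAW),np.sin(BYAW); p=np.array(p,float); l=np.array([p[0],p[1]+78*(1.5-k)])
    return np.array([BX+c*l[0]-s*l[1],BY+s*l[0]+c*l[1],p[2]+4])
def proj(n,X):
    K,D,R,t=cam(n); return cv2.projectPoints(np.array(X,float).reshape(-1,1,3),cv2.Rodrigues(R)[0],t,K,D)[0].reshape(-1,2)
def go(x,y,z,yaw):  # cm shift in tool frame, turn deg (tool pointing down)
    o=bot.get_obs(); R=cv2.Rodrigues(np.zeros(3))[0]
    r,p,w=o["tcp_rot"]; d=np.array([x,y,z])-o["tool_pos"]
    c,s=np.cos(w),np.sin(w)
    print("at",o["tool_pos"].round(1),"yaw",np.degrees(w).round(1),"shift",(np.array([c*d[0]+s*d[1],s*d[0]-c*d[1],-d[2]])/10).round(2),"turn",-round(yaw-np.degrees(w),1))
E
cat > ov.py <<'E'
from h import *
import sys
out=[]
for n,(u0,v0,w,h,f) in dict(top=(135,180,150,70,5),scene=(160,170,140,110,5)).items():
    im=np.load(n+"0.npz")["im"]; b=cv2.resize(im[v0:v0+h,u0:u0+w,::-1],None,fx=f,fy=f,interpolation=cv2.INTER_CUBIC)
    for k in range(4):
        H=[70,45,95,22][k]
        for pts,col in (([(sx*35,sy*35,18) for sx,sy in((-1,-1),(-1,1),(1,1),(1,-1))],(0,0,255)),([(63,-35,18),(63,35,18),(63,35,H),(63,-35,H)],(0,255,0))):
            q=proj(n,[binpt([0,1,2,3][k],p) for p in pts])
            if n=="top": pass
            q=((q-[u0,v0]+.5)*f).astype(np.int32)
            cv2.polylines(b,[q],True,col,1)
    cv2.imwrite(f"pics/ov_{n}_{sys.argv[1]}.png",b); out.append(b)
w=750; P=[cv2.copyMakeBorder(b,0,0,0,w-b.shape[1],cv2.BORDER_CONSTANT) for b in out]
v=np.vstack(P); cv2.imwrite(f"pics/ov{sys.argv[1]}.png",cv2.resize(v,None,fx=600/v.shape[0],fy=600/v.shape[0],interpolation=cv2.INTER_AREA))
E
python3 ov.py 1
python3 - <<'E'
from h import *
C=np.array([408.3,-74.5])
for n,p,z in(("reel",(447.9,-121.5),51),("slim",(438.6,14.3),83),("stout",(498.3,-270),95),("jar",(433.9,-401.4),65)):
    p=np.array(p); print(n,(C+(p-C)*(1248.6-z)/(1248.6-z-4.5)).round(1))
go(448,-121.5,160,88)
E
```

```text
reel [ 448.  -121.7]
slim [438.7  14.6]
stout [ 498.7 -270.8]
jar [ 434.  -402.6]
at [ 150.5 -502.6  226.1] yaw 16.7 shift [ 39.43 -27.98   6.61] turn -71.3
```

View pics/ov1.png

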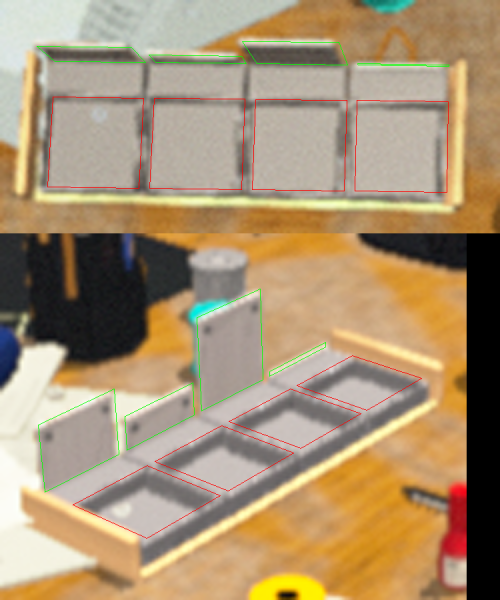

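The overlay fits both views within about 2 mm. Now I move above the wide reel.

```bash
python3 -m crank '[[[0.8,8,-6,2,-8],[0.8,16,-11,3,-16],[0.8,24,-17,5,-24],[0.8,32,-23,6,-32],[0.8,39.4,-28,6.6,-40],[0.8,39.4,-28,6.6,-48],[0.8,39.4,-28,6.6,-56],[0.8,39.4,-28,6.6,-64],[0.8,39.4,-28,6.6,-71.3],[0.8,39.4,-28,6.6,-71.3]]]'
python3 -c "
from h import *
go(448,-121.7,30,88)
for k in range(4): print(binpt(k,(0,0,0)))"
```

```text
time: 1.1
tool_pos: [448.7, -119.2, 160.2]
tcp_rot: [-3.141, -0.0, 1.54]
contact_force: [-0.0, -1.0, 0.2]
grip_width: 73.2
finger_force: 0.0
at [ 448.7 -119.2  160.2] yaw 88.2 shift [-0.25 -0.06 13.02] turn 0.2
[615.50947352 217.94735395   4.        ]
[613.16982451 139.98245132   4.        ]
[610.83017549  62.01754868   4.        ]
[608.49052648 -15.94735395   4.        ]
```

```bash
python3 -m crank '[[[0.8,-0.1,0,4,0],[0.8,-0.2,0,8,0],[0.8,-0.2,0,11,0],[0.8,-0.2,0,13,0],[0.8,-0.2,0,13,0],[0,-0.2,0,13,0],[0,-0.2,0,13,0],[0,-0.2,0,13,0],[0,-0.2,0,13,0],[0,-0.2,0,13,0]]]'
python3 -c "
from h import *
go(448,-121.7,150,88)"
```

```text
time: 2.1
tool_pos: [447.9, -124.0, 31.8]
tcp_rot: [3.14, 0.001, 1.535]
contact_force: [-2.5, 1.3, 7.2]
grip_width: 50.5
finger_force: 30.0
at [ 447.9 -124.    31.8] yaw 88.0 shift [  0.23  -0.   -11.82] turn -0.0
```

```bash
python3 -m crank '[[[0,0,0,-2,0],[0,0,0,-5,0],[0,0,0,-9,0],[0,0,0,-11,0],[0,3,0,-11,0],[0,7,0,-11,0],[0,10,0,-11,0],[0,10.5,0,-11,0],[0,10.5,0,-11,0],[0,10.5,0,-11,0]]]'
python3 - <<'E'
from h import *
snap("scene","s1")
go(608.5,-16,42,88)
im=np.load("s1.npz")["im"][100:300,200:440,::-1]; cv2.imwrite("pics/s1c.png",cv2.resize(im,(720,600)))
E
```

```text
time: 3.1
tool_pos: [451.5, -19.4, 140.8]
tcp_rot: [3.141, 0.001, 1.535]
contact_force: [-1.1, 0.2, -2.8]
grip_width: 50.9
finger_force: 30.0
at [451.5 -19.7 140.7] yaw 87.9 shift [ 0.94 15.68  9.87] turn -0.1
```

View pics/s1c.png

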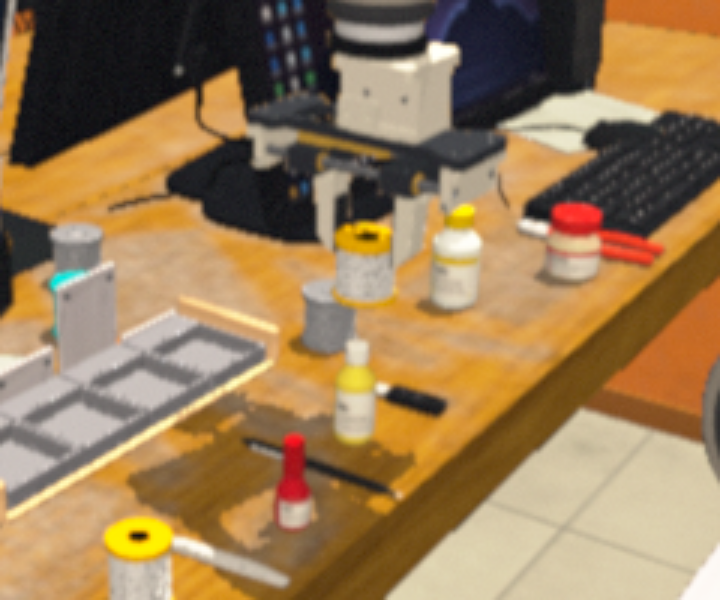

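The reel hangs upright in the fingers, its hub at crop (365,235). I measure its offset from the TCP.

```bash
cat >> h.py <<'E'
def onz(n,uv,z):
    K,D,R,t=cam(n); p=cv2.undistortPoints(np.array(uv,float).reshape(-1,1,2),K,D).reshape(2)
    d=R.T@np.r_[p,1]; c=-R.T@t; return c+d*(z-c[2])/d[2]
E
python3 - <<'E'
from h import *
print(onz("scene",(200+365/3,100+236/3),160))
S=cloud("scene",np.load("s1.npz")["d"]); im=np.load("s1.npz")["im"].astype(int)
m=(im[...,0]>180)&(im[...,1]>150)&(im[...,2]<90); m[:, :308]=0; m[:,340:]=0; m[:170]=0;m[185:]=0
Q=S[m]; Q=Q[Q[:,2]>100]; print(len(Q),np.median(Q,0),Q.min(0),Q.max(0))
E
```

```text
[448.4968267  -12.63934707 160.        ]
110 [447.67915871  -6.29376293 158.11524238] [427.18064242 -40.13478778 139.91723527] [478.61284837  10.8866087  159.95739719]
```

```bash
python3 -m crank '[[[0,0,4,0,0],[0,0,8,0,0],[0,0,12,0,0],[0,0,15.7,0,0],[0,0,15.7,0,0],[0,0,15.7,3,0],[0,0,15.7,6,0],[0,0,15.7,8.5,0],[0,0,15.7,8.5,0],[0,0,15.7,8.5,0]]]'
python3 - <<'E'
from h import *
snap("scene","s2"); snap("top","t2")
go(608.5,-20,39.5,88)
im=np.load("s2.npz")["im"][110:260,160:360,::-1]; im2=np.load("t2.npz")["im"][170:320,130:330,::-1]
v=np.vstack([cv2.resize(i,(400,300),interpolation=cv2.INTER_CUBIC) for i in (im,im2)]); cv2.imwrite("pics/s2c.png",v)
E
```

```text
time: 4.15
tool_pos: [607.8, -25.3, 55.7]
tcp_rot: [-3.14, 0.0, 1.534]
contact_force: [-0.8, -0.1, -2.6]
grip_width: 50.7
finger_force: 30.0
at [608.8 -25.2  57. ] yaw 87.9 shift [ 0.52 -0.05  1.75] turn -0.1
```

View pics/s2c.png

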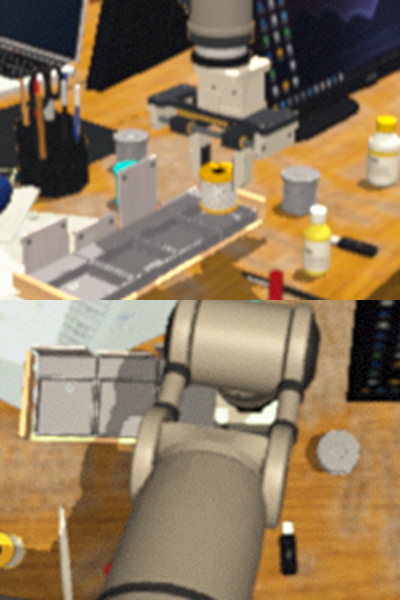

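Reel is above bin d, 5 mm to the right of target. I correct that, lower, release and lift.

```bash
python3 -m crank '[[[0,0.5,0,0,0],[0,0.5,0,0.6,0],[0,0.5,0,1.2,0],[0,0.5,0,1.75,0],[0,0.5,0,1.75,0],[0,0.5,0,1.75,0],[0.74,0.5,0,1.75,0],[0.74,0.5,0,1.75,0],[0.74,0.5,0,1.75,0],[0.74,0.5,0,1.75,0]]]'
python3 -m crank '[[[0.74,0,0,-3,0],[0.74,0,0,-6,0],[0.74,0,0,-9,0],[0.74,0,0,-12,0],[0.74,0,-4,-12,0],[0.74,0,-8,-12,0],[0.74,0,-12,-12,0],[0.74,0,-16,-12,0],[0.74,0,-17,-12,0],[0.74,0,-17,-12,0]]]'
python3 - <<'E'
from h import *
snap("scene","s3"); go(434,-402.6,160,88)
im=np.load("s3.npz")["im"][170:270,180:310,::-1]
cv2.imwrite("pics/s3c.png",cv2.resize(im,(520,400),interpolation=cv2.INTER_CUBIC))
E
```

```text
time: 5.25
tool_pos: [608.6, -19.3, 38.3]
tcp_rot: [3.141, 0.0, 1.535]
contact_force: [0.6, -0.2, 0.5]
grip_width: 67.7
finger_force: 0.0
time: 6.25
tool_pos: [438.0, -13.3, 158.8]
tcp_rot: [3.141, 0.0, 1.535]
contact_force: [0.7, 1.3, 0.3]
grip_width: 68.1
finger_force: 0.0
at [439.6 -13.5 158.9] yaw 87.9 shift [-38.9    0.84  -0.11] turn -0.1
```

View pics/s3c.png

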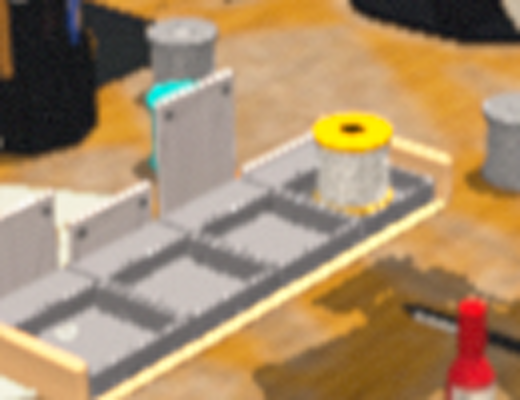

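The reel stands in bin d, hub at crop (352,129). On to the jar.

```bash
python3 -m crank '[[[0.85,-5,0.1,0,0],[0.85,-10,0.2,0,0],[0.85,-15,0.3,0,0],[0.85,-20,0.4,0,0],[0.85,-25,0.5,0,0],[0.85,-30,0.6,0,0],[0.85,-35,0.7,0,0],[0.85,-38.9,0.85,0,0],[0.85,-38.9,0.85,0,0],[0.85,-38.9,0.85,0,0]]]'
python3 - <<'E'
from h import *
print(onz("scene",(180+352/4,170+129.5/4),58)-binpt(3,(0,0,54)))
go(434,-402.6,22,88)
E
```

```text
time: 7.3
tool_pos: [433.7, -403.7, 157.2]
tcp_rot: [-3.142, -0.001, 1.534]
contact_force: [-0.1, 1.0, 0.4]
grip_width: 78.4
finger_force: 0.0
[-4.42276697  2.923724    0.        ]
at [ 433.7 -403.7  157.2] yaw 87.9 shift [ 0.11  0.03 13.52] turn -0.1
```

```bash
python3 -m crank '[[[0.85,0.1,0,5,0],[0.85,0.1,0,9,0],[0.85,0.1,0,12,0],[0.85,0.1,0,13.5,0],[0.85,0.1,0,13.5,0],[0,0.1,0,13.5,0],[0,0.1,0,13.5,0],[0,0.1,0,13.5,0],[0,0.1,0,13.5,0],[0,0.1,0,13.5,0]]]'
python3 -m crank '[[[0,0,0,-3,0],[0,0,0,-7,0],[0,0,0,-11,0],[0,0,0,-14,0],[0,5,0,-14,0],[0,10,0,-14,0],[0,15,0,-14,0],[0,20,0,-14,0],[0,25,0,-14,0],[0,25,0,-14,0]]]'
python3 - <<'E'
from h import *
go(450,140,150,88)
E
```

```text
time: 8.3
tool_pos: [433.8, -401.8, 24.4]
tcp_rot: [3.14, 0.001, 1.535]
contact_force: [1.4, 0.3, 6.1]
grip_width: 51.8
finger_force: 30.0
time: 9.3
tool_pos: [441.2, -146.2, 163.2]
tcp_rot: [-3.14, -0.002, 1.54]
contact_force: [0.0, -1.2, -1.8]
grip_width: 52.0
finger_force: 30.0
at [ 441.2 -146.2  163.2] yaw 88.3 shift [2.863e+01 1.000e-02 1.320e+00] turn 0.3
```

```bash
python3 -m crank '[[[0,5,0,0,0],[0,10,0,0,0],[0,15,0,0,0],[0,20,0,0,0],[0,25,0,0,0],[0,28.6,0,0,0],[0,28.6,0,0,0],[0,28.6,0,0,0],[0,28.6,0,0,0],[0,28.6,0,0,0]]]'
python3 - <<'E'
from h import *
snap("scene","s4"); go(613.2,140,60,88)
im=np.load("s4.npz")["im"][60:260,180:380,::-1]
cv2.imwrite("pics/s4c.png",cv2.resize(im,(600,600),interpolation=cv2.INTER_CUBIC))
E
```

```text
time: 10.3
tool_pos: [452.5, 133.0, 163.2]
tcp_rot: [-3.141, 0.0, 1.533]
contact_force: [0.7, -0.1, -1.1]
grip_width: 51.8
finger_force: 30.0
at [452.5 133.  163.2] yaw 87.8 shift [ 1.3  16.03 10.32] turn -0.2
```

View pics/s4c.png

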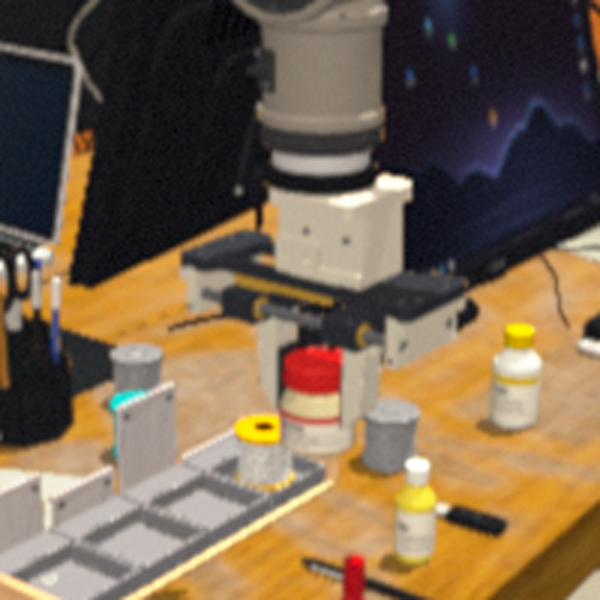

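Jar held upright, lid at crop (312,368). I move it over bin c and lower it part way.

```bash
python3 -m crank '[[[0,0.3,4,0,0],[0,0.7,8,0,0],[0,1,12,0,0],[0,1.3,16,0,0],[0,1.3,16,0,0],[0,1.3,16,4,0],[0,1.3,16,8,0],[0,1.3,16,10.3,0],[0,1.3,16,10.3,0],[0,1.3,16,10.3,0]]]'
python3 -c "
from h import *
go(613.2,140,31.5,88)"
```

```text
time: 11.35
tool_pos: [612.8, 140.9, 60.8]
tcp_rot: [3.141, 0.0, 1.534]
contact_force: [0.2, -0.3, 0.1]
grip_width: 52.0
finger_force: 30.0
at [612.8 140.9  60.8] yaw 87.9 shift [-0.09  0.04  2.93] turn -0.1
```

```bash
python3 -m crank '[[[0,0,0,1,0],[0,0,0,2,0],[0,0,0,2.5,0],[0,0,0,2.9,0],[0,0,0,2.9,0],[0,0,0,2.9,0],[0.76,0,0,2.9,0],[0.76,0,0,2.9,0],[0.76,0,0,2.9,0],[0.76,0,0,2.9,0]]]'
python3 -m crank '[[[0.76,0,0,-3,0],[0.76,0,0,-6,0],[0.76,0,0,-9,0],[0.76,0,0,-12,0],[0.6,0,-4,-12,0],[0.6,0,-8,-12,0],[0.6,-2,-12,-12,0],[0.6,-5,-16,-12,0],[0.6,-8,-17,-12,0],[0.6,-8,-17,-12,0]]]'
python3 -c "
from h import *
go(438.7,14.6,160,88)"
```

```text
time: 12.35
tool_pos: [612.8, 141.5, 31.2]
tcp_rot: [3.141, 0.0, 1.535]
contact_force: [0.4, 0.2, 0.3]
grip_width: 69.2
finger_force: 0.0
time: 13.35
tool_pos: [438.1, 65.6, 151.6]
tcp_rot: [-3.141, 0.001, 1.533]
contact_force: [0.5, -0.6, 0.2]
grip_width: 55.0
finger_force: 0.0
at [438.1  65.6 151.6] yaw 87.8 shift [-5.09  0.25 -0.84] turn -0.2
```

```bash
python3 -m crank '[[[0.6,-3,0.1,0,0],[0.6,-5.1,0.2,0,0],[0.6,-5.1,0.2,0,0],[0.6,-5.1,0.2,0,0],[0.6,-5.1,0.2,4,0],[0.6,-5.1,0.2,6,0],[0.6,-5.1,0.2,6,0],[0.6,-5.1,0.2,6,0],[0.6,-5.1,0.2,6,0],[0.6,-5.1,0.2,6,0]]]'
python3 - <<'E'
from h import *
snap("scene","s5"); go(438.7,14.6,22.5,88)
im=np.load("s5.npz")["im"][150:290,200:390,::-1]
cv2.imwrite("pics/s5c.png",cv2.resize(im,None,fx=4,fy=4,interpolation=cv2.INTER_CUBIC))
E
```

```text
time: 14.35
tool_pos: [441.0, 16.8, 92.3]
tcp_rot: [3.139, 0.0, 1.536]
contact_force: [-0.6, -0.2, 0.6]
grip_width: 55.0
finger_force: 0.0
at [440.8  16.7  92.2] yaw 88.0 shift [-0.21 -0.21  6.97] turn -0.0
```

View pics/s5c.png

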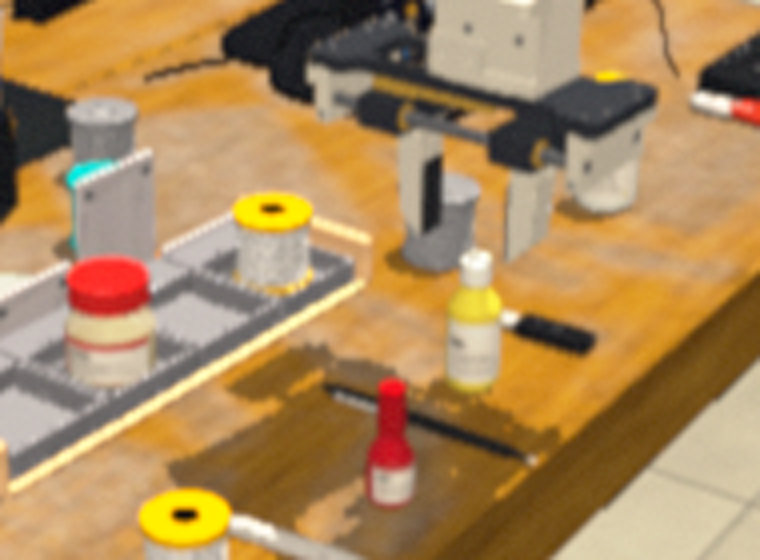

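Jar stands in bin c with its lid at crop (108,275). The fingers straddle the slim bottle, cap at crop (475,265). Descend and grip.

```bash
python3 -m crank '[[[0.6,-0.2,-0.2,2,0],[0.6,-0.2,-0.2,4,0],[0.6,-0.2,-0.2,6,0],[0.6,-0.2,-0.2,6.9,0],[0.6,-0.2,-0.2,6.9,0],[0,-0.2,-0.2,6.9,0],[0,-0.2,-0.2,6.9,0],[0,-0.2,-0.2,6.9,0],[0,-0.2,-0.2,6.9,0],[0,-0.2,-0.2,6.9,0]]]'
python3 -m crank '[[[0,0,0,-3,0],[0,0,0,-6,0],[0,0,0,-10,0],[0,0,0,-14,0],[0,0,0,-14,0],[0,5,0,-14,0],[0,10,0,-14,0],[0,15,0,-14,0],[0,20,0,-14,0],[0,20,0,-14,0]]]'
python3 -c "
from h import *
print(onz('scene',(200+108/4,150+273/4),72)-binpt(1,(0,0,68)))
print(onz('scene',(200+475/4,150+255/4),83))
go(615.5,218,160,88)"
```

```text
time: 15.4
tool_pos: [438.4, 14.6, 22.7]
tcp_rot: [3.141, 0.0, 1.535]
contact_force: [-0.7, -0.2, 5.8]
grip_width: 31.1
finger_force: 30.0
time: 16.4
tool_pos: [444.2, 219.7, 161.0]
tcp_rot: [-3.141, -0.001, 1.541]
contact_force: [0.3, -1.1, -0.7]
grip_width: 31.3
finger_force: 30.0
[-3.18627526  0.55733218  0.        ]
[437.03457903  13.59589413  83.        ]
at [444.2 219.7 161. ] yaw 88.3 shift [ 0.34 17.12  0.1 ] turn 0.3
```

```bash
python3 -m crank '[[[0,0.2,4,0,0],[0,0.4,8,0,0],[0,0.6,12,0,0],[0,0.6,16,0,0],[0,0.6,17.1,0,0],[0,0.6,17.1,3,0],[0,0.6,17.1,7,0],[0,0.6,17.1,10,0],[0,0.6,17.1,10,0],[0,0.6,17.1,10,0]]]'
python3 - <<'E'
from h import *
snap("scene","s6"); go(615.5,218,30.5,88)
im=np.load("s6.npz")["im"][110:290,140:340,::-1]
cv2.imwrite("pics/s6c.png",cv2.resize(im,None,fx=3,fy=3,interpolation=cv2.INTER_CUBIC))
E
```

```text
time: 17.4
tool_pos: [616.1, 214.0, 61.7]
tcp_rot: [-3.14, 0.001, 1.535]
contact_force: [-0.6, 0.5, -0.3]
grip_width: 31.1
finger_force: 30.0
at [617.1 214.3  63.2] yaw 87.9 shift [ 0.36 -0.17  3.27] turn -0.1
```

View pics/s6c.png

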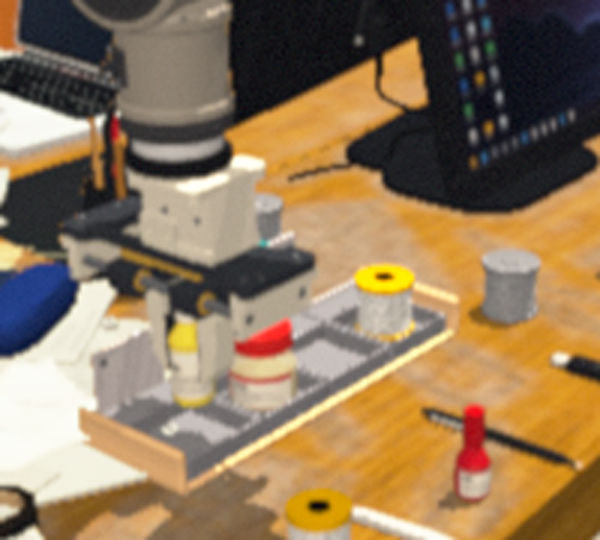

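Slim bottle hangs upright over bin b. Lower, release, lift and withdraw.

```bash
python3 -m crank '[[[0,0.4,0,0,0],[0,0.4,0,1,0],[0,0.4,0,2,0],[0,0.4,0,3.2,0],[0,0.4,0,3.2,0],[0,0.4,0,3.2,0],[0.55,0.4,0,3.2,0],[0.55,0.4,0,3.2,0],[0.55,0.4,0,3.2,0],[0.55,0.4,0,3.2,0]]]'
python3 -m crank '[[[0.55,0,0,-3,0],[0.55,0,0,-6,0],[0.55,0,0,-9,0],[0.55,0,0,-13,0],[0.75,0,-4,-13,0],[0.75,0,-8,-13,0],[0.75,0,-12,-13,0],[0.75,0,-16,-13,0],[0.75,0,-18,-13,0],[0.75,0,-18,-13,0]]]'
python3 -c "
from h import *
go(440,-270.8,165,17)"
```

```text
time: 18.45
tool_pos: [616.5, 218.4, 30.3]
tcp_rot: [3.141, 0.0, 1.535]
contact_force: [-0.1, 0.4, -0.1]
grip_width: 49.9
finger_force: 0.0
time: 19.45
tool_pos: [434.1, 225.0, 160.7]
tcp_rot: [-3.141, 0.0, 1.537]
contact_force: [0.2, -0.5, -0.3]
grip_width: 68.8
finger_force: 0.0
at [434.1 225.  160.7] yaw 88.1 shift [-49.53   2.27  -0.43] turn 71.1
```

```bash
python3 -m crank '[[[0.8,-5,0.2,0,0],[0.8,-10,0.4,0,8],[0.8,-15,0.7,0,16],[0.8,-20,0.9,0,24],[0.8,-25,1.1,0,32],[0.8,-30,1.4,0,40],[0.8,-35,1.6,0,48],[0.8,-40,1.8,0,56],[0.8,-45,2,0,64],[0.8,-49.5,2.3,0,71]]]'
python3 -c "
from h import *
go(498.7,-270.8,160,17)"
```

```text
time: 20.45
tool_pos: [442.2, -274.4, 160.5]
tcp_rot: [3.14, -0.001, 0.289]
contact_force: [1.5, 0.1, 0.2]
grip_width: 73.3
finger_force: 0.0
at [ 442.2 -274.4  160.5] yaw 16.6 shift [5.52 1.26 0.05] turn -0.4
```

```bash
python3 -m crank '[[[0.8,3,0.7,0,0],[0.8,5.5,1.3,0,0],[0.8,5.5,1.3,0,0],[0.8,5.5,1.3,0,0],[0.8,5.5,1.3,2,0],[0.8,5.5,1.3,4,0],[0.8,5.5,1.3,5,0],[0.8,5.5,1.3,5,0],[0.8,5.5,1.3,5,0],[0.8,5.5,1.3,5,0]]]'
python3 - <<'E'
from h import *
snap("scene","s7"); go(498.7,-270.8,35,17)
im=np.load("s7.npz")["im"][110:260,270:420,::-1]
a=np.load("s7.npz")["im"][170:290,150:300,::-1]
cv2.imwrite("pics/s7c.png",np.hstack([cv2.resize(x,(400,int(400*x.shape[0]/x.shape[1])),interpolation=cv2.INTER_CUBIC)[:320] for x in(im,a)]))
E
```

```text
time: 21.45
tool_pos: [498.8, -267.5, 111.3]
tcp_rot: [3.14, -0.001, 0.296]
contact_force: [0.8, 0.0, 0.1]
grip_width: 73.8
finger_force: 0.0
at [ 498.8 -267.5  111.3] yaw 17.0 shift [-0.1   0.32  7.63] turn -0.0
```

View pics/s7c.png

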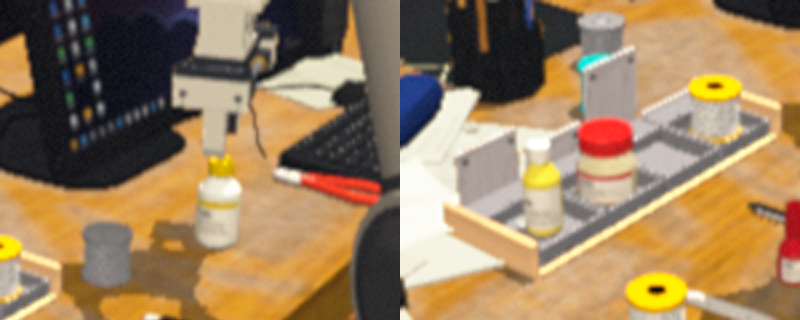

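Fingers straddle the stout bottle's cap at crop (220,165). The slim bottle stands in bin b, cap at crop (540,145). Descend and grip.

```bash
python3 -m crank '[[[0.8,-0.1,0.3,0,0],[0.8,-0.1,0.3,2,0],[0.8,-0.1,0.3,4,0],[0.8,-0.1,0.3,6,0],[0.8,-0.1,0.3,7.5,0],[0.8,-0.1,0.3,7.5,0],[0,-0.1,0.3,7.5,0],[0,-0.1,0.3,7.5,0],[0,-0.1,0.3,7.5,0],[0,-0.1,0.3,7.5,0]]]'
python3 -c "
from h import *
print(onz('scene',(202.5,170+143/2.667),90)-binpt(0,(0,0,86)))
o=bot.get_obs();print(o['finger_force'],o['grip_width'],o['tool_pos'])"
```

```text
time: 22.5
tool_pos: [498.6, -270.4, 36.0]
tcp_rot: [3.141, -0.001, 0.296]
contact_force: [-0.5, 0.9, 0.6]
grip_width: 46.1
finger_force: 0.2
[-3.84786451  1.80245388  0.        ]
0.2475138707086444 46.06110306399844 [ 498.55471741 -270.3962846    35.96682171]
```

Just touching; I give it a call to clamp, lift straight up, then draw back clear of the monitor.

```bash
python3 -m crank '[[[0,0,0,0,0],[0,0,0,0,0],[0,0,0,0,0],[0,0,0,0,0],[0,0,0,-3,0],[0,0,0,-7,0],[0,0,0,-11,0],[0,0,0,-14,0],[0,0,0,-14,0],[0,0,0,-14,0]]]'
python3 -c "
from h import *
go(440,-270.8,175,17)
go(445,62,175,88)"
```

```text
time: 23.5
tool_pos: [498.1, -270.2, 175.3]
tcp_rot: [3.141, -0.0, 0.296]
contact_force: [0.1, -0.3, -1.7]
grip_width: 44.9
finger_force: 30.0
at [ 498.1 -270.2  175.3] yaw 17.0 shift [-5.58 -1.64  0.03] turn -0.0
at [ 498.1 -270.2  175.3] yaw 17.0 shift [ 4.610e+00 -3.332e+01  3.000e-02] turn -71.0
```

```bash
python3 -m crank '[[[0,-4,-1,0,0],[0,-5.6,-1.6,0,-7],[0,-4,-6.4,0,-15],[0,-2.5,-11,0,-23],[0,-1,-15.7,0,-31],[0,0.5,-20.4,0,-39],[0,2,-25,0,-47],[0,3.5,-29.7,0,-55],[0,4.6,-33.3,0,-63],[0,4.6,-33.3,0,-71]]]'
python3 -m crank '[[[0,0,0,0,0],[0,0,0,0,0],[0,0,0,0,0],[0,0,0,0,0],[0,0,0,0,0],[0,0,0,0,0],[0,0,0,0,0],[0,0,0,0,0],[0,0,0,0,0],[0,0,0,0,0]]]'
python3 -c "
from h import *
go(610.8,62,75,88)"
```

```text
time: 24.5
tool_pos: [443.4, 65.8, 173.5]
tcp_rot: [-3.138, -0.001, 1.546]
contact_force: [-0.2, -1.8, -0.3]
grip_width: 45.1
finger_force: 30.0
time: 25.5
tool_pos: [445.1, 61.8, 175.2]
tcp_rot: [3.142, 0.0, 1.535]
contact_force: [-0.4, 0.3, -0.8]
grip_width: 44.9
finger_force: 30.0
at [445.1  61.8 175.2] yaw 88.0 shift [ 0.61 16.56 10.02] turn -0.0
```

```bash
python3 -m crank '[[[0,0.2,4,0,0],[0,0.3,8,0,0],[0,0.5,12,0,0],[0,0.6,16,0,0],[0,0.6,16.6,0,0],[0,0.6,16.6,3,0],[0,0.6,16.6,7,0],[0,0.6,16.6,10,0],[0,0.6,16.6,10,0],[0,0.6,16.6,10,0]]]'
python3 - <<'E'
from h import *
snap("scene","s8"); go(610.8,62,44,88)
im=np.load("s8.npz")["im"][110:290,140:340,::-1]
cv2.imwrite("pics/s8c.png",cv2.resize(im,None,fx=3,fy=3,interpolation=cv2.INTER_CUBIC))
E
```

```text
time: 26.5
tool_pos: [611.0, 61.8, 75.8]
tcp_rot: [-3.141, 0.0, 1.535]
contact_force: [0.4, 0.7, 0.3]
grip_width: 44.7
finger_force: 30.0
at [611.9  61.9  76.9] yaw 88.0 shift [ 0.01 -0.11  3.29] turn -0.0
```

View pics/s8c.png

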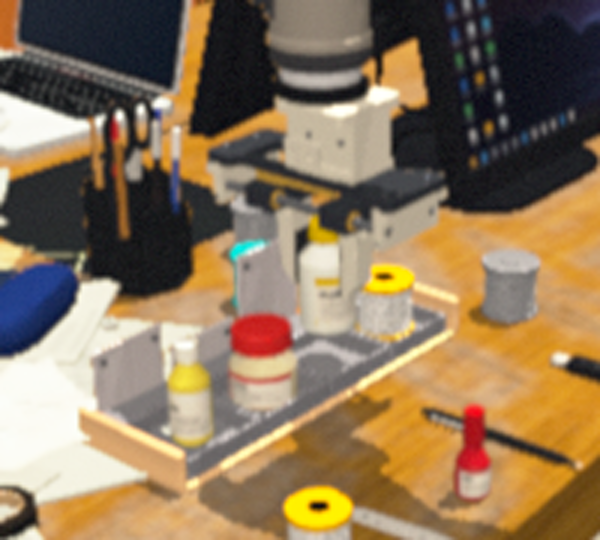

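The stout bottle is upright above bin a, in front of the highest plate; all the other things stand well. Lower, release and retreat.

```bash
python3 -m crank '[[[0,0,0,1,0],[0,0,0,2,0],[0,0,0,2.7,0],[0,0,0,3.2,0],[0,0,0,3.2,0],[0,0,0,3.2,0],[0.68,0,0,3.2,0],[0.68,0,0,3.2,0],[0.68,0,0,3.2,0],[0.68,0,0,3.2,0]]]'
python3 -m crank '[[[0.68,0,0,-3,0],[0.68,0,0,-6,0],[0.68,0,0,-9,0],[0.68,0,0,-13,0],[0.68,0,-4,-13,0],[0.68,0,-8,-13,0],[0.68,-4,-12,-13,0],[0.68,-8,-16,-13,0],[0.68,-12,-17,-13,0],[0.68,-16,-17,-13,0]]]'
python3 - <<'E'
from h import *
snap("scene","s9")
im=np.load("s9.npz")["im"][160:310,170:370,::-1]
cv2.imwrite("pics/s9c.png",cv2.resize(im,None,fx=4,fy=4,interpolation=cv2.INTER_CUBIC))
E
```

```text
time: 27.55
tool_pos: [611.3, 61.8, 43.2]
tcp_rot: [3.141, 0.0, 1.535]
contact_force: [-0.3, 0.3, -0.6]
grip_width: 62.4
finger_force: 0.0
time: 28.55
tool_pos: [433.2, -92.7, 173.7]
tcp_rot: [-3.141, 0.0, 1.536]
contact_force: [1.4, -0.1, 0.5]
grip_width: 62.5
finger_force: 0.0
```

View pics/s9c.png

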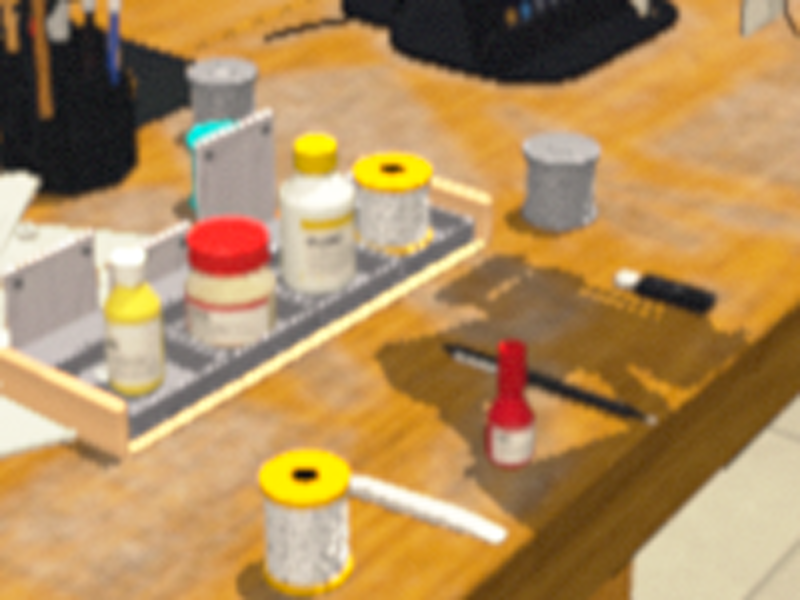

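All four stand upright in their bins; stout cap at crop (315,141), and the narrow reel and red bottle are untouched. One numeric check from the top camera, and I hand in.

Run:
```python
from h import *
for k,uv,z in((0,(127,256),90),(1,(229,236),72),(2,(316,141),102),(3,(393,169),58)):
    print("bdca"[0] and k,(onz("scene",(170+uv[0]/4,160+uv[1]/4),z)-binpt(k,(0,0,z-4)))[:2].round(1))
print(bot.get_obs()["dq"].round(3)); print(bot.close_job())
```

```text
0 [-3.8  4.1]
1 [-6.2  3.2]
2 [-2.  -3.7]
3 [-4.5  1.9]
[ 0.099  0.019 -0.028  0.029 -0.005  0.175]
the job is handed in; nothing more can be done
None
```

I handed the job in at about 29 s: stout bottle, slim bottle, jar and wide reel stand upright in bins a, b, c and d, each within about 7 mm of the middle by my scene-camera estimate. The narrow reel and red bottle stand where they were. The final position check used the scene camera only, not the top camera as I had announced, and the hand-in call returned no verdict.

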